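Hold a cover down in the plunger gauge

ROBOT

A 6-joint arm with a two-finger parallel gripper is mounted at the origin on a cart in front of the work surface, level with it; the furniture and walls round the work are solid. World frame = base frame: x ahead of the robot, y to its left, z up, the work surface at z = 0. Lengths are in m, angles in rad, forces in N, time in s.
With the tool pointing down it reaches from about 0.35 to 0.775 m from the base axis. Payload 7.3 kg.
Tool frame: the origin (TCP) lies between the finger pads; the fingertips stand 8 mm ahead of it and the grasp point (between the pads) lies 11 mm behind it (robot.nose_length is the distance from the TCP to the fingertips, in m); z points along the fingers, y is the line along which they close (so a half turn about z gives the same grasp; the last joint's range is limited). The gripper opens to 92 mm and grips with 3 to 60 N. Pads are 19 mm wide; open, the fingers measure 130 mm over their backs; the gripper's body (75 mm by 190 mm) begins 47 mm behind the grasp point.
Start: joints at [1.157, 0.342, 1.524, -0, 1.275, -0.146], TCP at [0.139, 0.506, 0.235] pointing down, gripper open.
Joint ranges: [-2.53, 2.53], [-0.77, 2.02], [0.04, 2.7], [-1, 4.14], [0.28, 2.66], [-3.11, 3.11]. Speed limits (rad/s): [2.57, 2.57, 3.14, 3.14, 3.14, 3.14].

INTERFACE

Orientations are given as [roll, pitch, yaw] about the fixed x, y, z axes, in that order (R = Rz(yaw) Ry(pitch) Rx(roll)).
In Python, from cell import robot gives the robot as it stands. The module is installed in compiled form; this text tells all that it offers.
- The arm moves only by the shell command python3 -m jog 'ROWS' [FORCE]. ROWS is JSON, a list that holds one entry, the list of rows, each a list of 5 numbers: the gripper's target within -1 to 1 (fully open at 1, half-way at 0, shut at -1), then the shift along the tool's x, y, z in m, then the turn about the tool's z in rad. A call has 1 to 5 rows; each row is the pose to reach, as a shift and turn from the pose commanded when the call began, along the tool's axes at that moment; what a row does not reach only later rows make up. A row lasts 1/12 s, in which the tool goes at most 41.7 mm and 7.16 degrees, less where a joint would pass 70% of its speed; a pose out of reach is approached as far as the arm can. A call with a gripper value outside its range is refused whole. The fingers move at their own pace and stop on an object; FORCE is the grip in N (left out, the last holds). Time passes only in rows, so rows that repeat a pose let the fingers close. It gives the time, the measured TCP pose, the force, the opening and the grip force at its end, in the units of the state.
- robot.observe(): the state, without advancing time (a new reading comes with each control period).
- robot.read_camera(name): name is "scene" or "side" or "wrist"; returns the picture (420x560x3 uint8, red, green, blue); there is no depth.
- robot.camera_model(name): a dict with "camera_matrix" (3x3 intrinsics, pixels), "position" and "attitude" of the camera in the world; the wrist camera has in their place "mount" (4x4, takes a point from camera to tool coordinates, whose origin is the TCP and whose axes are the flange's). Camera axes: x right, y down, z forward; pixel columns grow to the right and rows downward; lengths in m; the calibration is good to about 2 mm. The wrist camera is an equidistant fisheye: a pixel r from the principal point sees the ray r / f radians off the axis. A picture is of the moment at which its call begins: read the wrist's pose just before it. camera_model takes no time and is no camera call.
- robot.hand_in(): hands the job in; it is judged then, once.
The state is a dict: "time": time; "qpos": joint angles; "qvel": joint speeds; "joint_efforts": joint torques, N m; "tool_pos": TCP position; "tool_rot": TCP orientation; "contact_force": force on the tool from outside, world axes, zero at the start; "torque": the same for the moment, N m; "opening": finger opening in m; "grip_force": force on a finger pad.
Only numpy, scipy, OpenCV 4.12 (cv2) and the standard library are available. Lean on these libraries where they do the work, as an engineer would, in place of code of your own. Each camera call takes 0.05 s, during which the arm holds its last target. There are 200 camera calls.

TASK

Check the stepped round metal cover in the bench gauge: set it, step up, on the domed plunger so that it balances there by itself, and let it stand there free for a moment. Then press it down against the spring until it sits flat and fully home on the floor of the gauge's cup, and finish while still holding it down there with the fingers; leave the other things where they stand.

Things in the scene. Friction and masses are not known exactly. Their poses are not given: they have to be found in the camera images.
- cover_center (a point): The stepped round metal cover (the part to be checked), lying flat on the worktop to the left or right of the gauge with its step up: a flange 50 mm in diameter and 12 mm thick with a boss 32 mm in diameter and 8 mm high on top, 20 mm high in all, about 90 g. The point is on its axis, half-way up: 10 mm above the flat underside and 10 mm below the top of the boss. z is its axis, up.
- gauge: The bench gauge, fixed to the worktop: a square steel base plate 110 x 110 mm, 12 mm thick, with an upright round metal cup on it, 78 mm outside and 66 mm inside diameter. The cup's rim is 48 mm and its flat inner floor (the hard stop) 40 mm above the worktop. Origin at the centre of the underside of the base plate, on the cup's axis; z up.
- dome_top (a point): Top of the sprung plunger that stands up through the middle of the cup: a steel pin 26 mm in diameter with a shallow domed top (dome radius 40 mm). At rest this point is 60 mm above the worktop, 12 mm above the rim; the cover can balance on it. A small tab at the front of the cup moves with the plunger.
- plunger (a joint): How far the plunger is pressed down, m: 0 at rest, about 0.020 when its top is level with the cup's floor and the cover lies on the floor. The spring pushes up with about 3 N at the start and 7 N when fully pressed, and lifts the cover again when it is not held.
- soda_can: Empty drink can, 66 mm wide, 116 mm tall; leave alone; origin at centre of underside.
- tape_roll: Roll of masking tape lying flat, 92 mm wide, 24 mm high; leave alone; origin at centre of underside.
- bottle_cap_1: Plain round screw cap, 45 mm wide, 16 mm high, without a step; leave alone; it lies on the other side of the gauge from the cover; origin at centre of underside.
- stopper_1: Tapered rubber stopper, 32 mm wide, 24 mm high; leave alone; origin at centre of underside.
- dropper_1: Small dropper bottle, 30 mm wide, 94 mm tall; leave alone; origin at centre of underside.
- screwdriver: Small screwdriver lying flat, 184 mm long; leave alone; origin at its middle, underside.
Mind the look-alikes: they are no part of the job. Leave any blue or purple look-alike of the part that bears cover_center alone.

How it is judged:
By the outcome, as a careful person would: the job done as asked, in the order asked, and still so for the second after the job is handed in, while the arm keeps its last pose, push and grip.
It also fails if it takes over 50 s, if anything falls off the work surface, if the arm or the gripper's body presses on something with over 40 N, if the wrist force passes 120 N, or if a joint passes its speed limit or range.

## Working session

There is one attempt and no reset: what is moved stays moved. The work goes in short steps, Python scripts to look and compute and a shell command to move; the robot and the scene stay as the last step left them, time stands still between calls to the robot, and variables do not carry over. Pictures are saved under pics/ and viewed, at most 10 in all, crops included, and the job is handed in when it is done.

```bash
mkdir -p pics; ls; python3 - <<'E'
from cell import robot
import cv2,numpy as np
np.set_printoptions(precision=4,suppress=True)
s=robot.observe();print(s)
for n in("scene","side","wrist"):
    cv2.imwrite(f"pics/{n}0.png",robot.read_camera(n)[:,:,::-1]);print(n,robot.camera_model(n))
a=cv2.imread("pics/scene0.png");b=cv2.imread("pics/side0.png")
E
```

```text
pics
{'time': 0.0, 'qpos': array([ 1.157 ,  0.3427,  1.525 ,  0.    ,  1.2754, -0.146 ]), 'qvel': array([ 0.0001, -0.0014,  0.0003,  0.0014,  0.0003,  0.    ]), 'joint_efforts': array([  0.0008, -43.1249, -24.4215,   0.0719,   0.0559,  -0.0001]), 'tool_pos': array([0.1387, 0.5059, 0.2341]), 'tool_rot': array([-3.1401, -0.0002,  2.8738]), 'contact_force': array([ 0.1014,  0.0855, -0.0156]), 'torque': array([-0.0227, -0.0011,  0.0174]), 'grip_force': 0.0, 'opening': 0.09156080194304499}
scene {'camera_matrix': array([[391.0907,   0.    , 281.52  ],
       [  0.    , 391.0907, 205.0018],
       [  0.    ,   0.    ,   1.    ]]), 'position': array([ 0.0119, -0.4964,  0.8584]), 'attitude': array([-2.3426, -0.0221, -0.9219])}
side {'camera_matrix': array([[479.9622,   0.    , 276.7756],
       [  0.    , 479.9622, 219.1101],
       [  0.    ,   0.    ,   1.    ]]), 'position': array([0.2463, 1.2827, 1.0041]), 'attitude': array([-2.1636,  0.0153, -2.8421])}
wrist {'camera_matrix': array([[325.1923,   0.    , 276.2766],
       [  0.    , 325.1923, 208.2677],
       [  0.    ,   0.    ,   1.    ]]), 'mount': array([[-0.0009, -0.9614, -0.2751,  0.0746],
       [ 1.    , -0.0008, -0.0004,  0.001 ],
       [ 0.0002, -0.2751,  0.9614, -0.1505],
       [ 0.    ,  0.    ,  0.    ,  1.    ]])}
```

View pics/scene0.png

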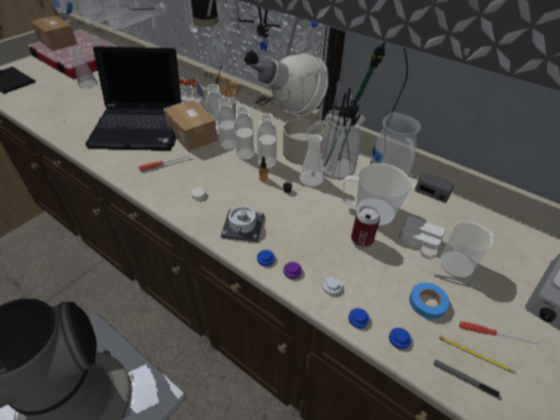

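View pics/side0.png

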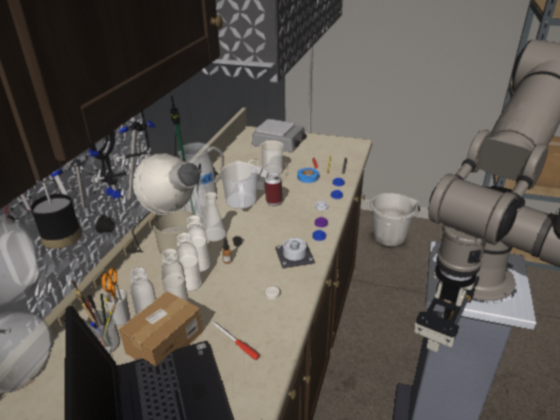

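The scene view shows the gauge at (242,220). The candidates for the cover are the pale stepped disc at (333,286), the blue discs at (266,258), (359,318) and (400,338), the purple disc at (293,270), and a white cap at (198,194) on the other side of the gauge. The pale disc at (333,286) fits: it is metal-coloured, stepped, and opposite the plain cap. The side view shows the same disc near (321,206) and the gauge at (294,250). I'll confirm it in one enlarged crop.

```bash
cat > h.py <<'E'
import numpy as np,cv2
from scipy.spatial.transform import Rotation as Ro
from cell import robot
np.set_printoptions(precision=4,suppress=True)
def ray(n,u,v):
    m=robot.camera_model(n);K=m["camera_matrix"]
    d=np.linalg.inv(K)@[u,v,1.];R=Ro.from_euler('xyz',m["attitude"]).as_matrix()
    return m["position"],R@d
def plane(n,u,v,z):
    p,d=ray(n,u,v);return p+d*(z-p[2])/d[2]
def proj(n,P):
    m=robot.camera_model(n);R=Ro.from_euler('xyz',m["attitude"]).as_matrix()
    q=m["camera_matrix"]@(R.T@(np.asarray(P,float)-m["position"]));return q[:2]/q[2]
def wray(s,u,v):
    m=robot.camera_model("wrist");K=m["camera_matrix"];M=m["mount"]
    a=np.array([u-K[0,2],v-K[1,2]])/K[0,0];r=np.hypot(*a)
    d=np.array([*(a/r*np.sin(r)),np.cos(r)]) if r>1e-9 else np.array([0,0,1.])
    R=Ro.from_euler('xyz',s["tool_rot"]).as_matrix()
    return s["tool_pos"]+R@M[:3,3],R@M[:3,:3]@d
def wplane(s,u,v,z):
    p,d=wray(s,u,v);return p+d*(z-p[2])/d[2]
E
python3 - <<'E'
from h import *
a=cv2.imread("pics/scene0.png");b=cv2.imread("pics/side0.png")
c=[cv2.resize(a[250:310,300:370],None,fx=5,fy=5,interpolation=2),cv2.resize(a[190:250,210:280],None,fx=5,fy=5,interpolation=2),
cv2.resize(b[190:225,290:345],(350,223),interpolation=2),cv2.resize(b[230:275,265:325],(350,262),interpolation=2)]
im=np.zeros((580,700,3),np.uint8)
for i,x in enumerate(c):
    y,X=(i//2)*300,(i%2)*350;im[y:y+x.shape[0],X:X+x.shape[1]]=x
cv2.imwrite("pics/crop.png",im)
for nm,uv,uv2,z in(("cover",(333,286),(321,206),.012),("gauge",(242,215),(294,247),.048),("cap",(198,194),(273,293),.01)):
    print(nm,plane("scene",*uv,z),plane("side",*uv2,z))
E
```

```text
cover [ 0.561  -0.2693  0.012 ] [ 0.5584 -0.2529  0.012 ]
gauge [0.5823 0.0571 0.048 ] [0.5765 0.0717 0.048 ]
cap [0.5925 0.2542 0.01  ] [0.5896 0.2615 0.01  ]
```

View pics/crop.png

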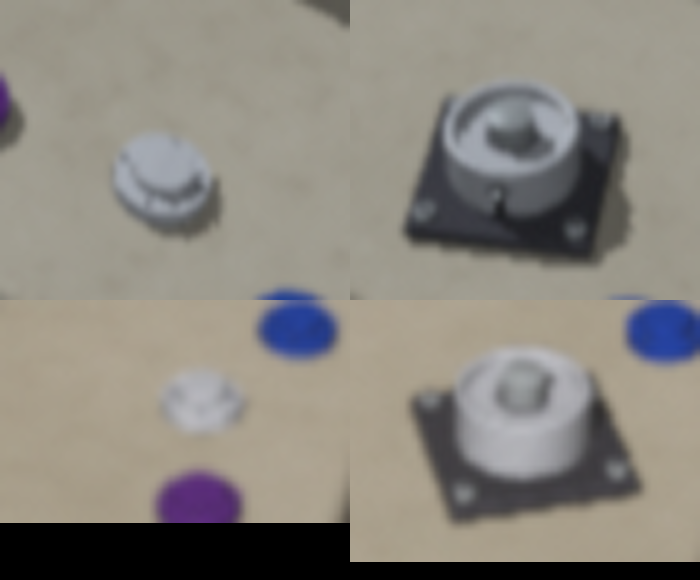

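The crop confirms it: the disc at scene (333,286) is grey metal with a raised boss, and the gauge shows its cup and domed pin. First I'll hover over the gauge.

```bash
python3 -m jog '[[[1,-0.034,-0.022,0,-0.06],[1,-0.067,-0.043,0,-0.12],[1,-0.100,-0.065,0,-0.18],[1,-0.134,-0.086,0,-0.24],[1,-0.168,-0.108,0,-0.267]]]'
```

```text
time: 0.57
tool_pos: [0.273, 0.3562, 0.2346]
tool_rot: [-3.142, -0.0, -3.139]
contact_force: [0.6, 0.7, 0.5]
opening: 0.0914
grip_force: 0.0
```

```bash
python3 -m jog '[[[1,-0.027,-0.030,0,0],[1,-0.054,-0.060,0,0],[1,-0.081,-0.090,0,0],[1,-0.108,-0.120,0,0],[1,-0.134,-0.148,0,0]]]' && python3 -m jog '[[[1,-0.027,-0.030,0,0],[1,-0.054,-0.060,0,0],[1,-0.081,-0.090,0,0],[1,-0.108,-0.120,0,0],[1,-0.134,-0.148,0,0]]]' && python3 -m jog '[[[1,0,0,0,0],[1,0,0,0,0]]]' && python3 - <<'E'
from h import *
s=robot.observe();print(s["tool_pos"],s["tool_rot"])
cv2.imwrite("pics/wg.png",robot.read_camera("wrist")[:,:,::-1])
E
```

```text
time: 0.98
tool_pos: [0.4072, 0.2076, 0.2347]
tool_rot: [3.142, -0.0, 3.14]
contact_force: [0.5, 0.2, 0.1]
opening: 0.0921
grip_force: 0.0
time: 1.4
tool_pos: [0.5411, 0.0594, 0.2345]
tool_rot: [3.142, -0.0, 3.14]
contact_force: [0.3, 0.9, 0.9]
opening: 0.0916
grip_force: 0.0
time: 1.57
tool_pos: [0.5406, 0.06, 0.2338]
tool_rot: [3.141, -0.001, 3.138]
contact_force: [-0.8, -0.0, 0.7]
opening: 0.0921
grip_force: 0.0
[0.5406 0.06   0.2338] [ 3.1414 -0.0015  3.1375]
```

View pics/wg.png

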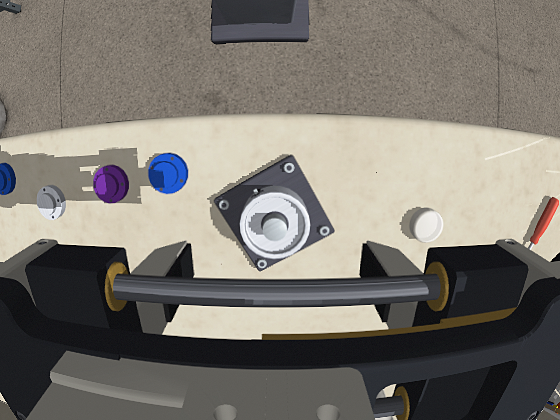

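The wrist view shows the gauge with its dome at about (274,224), base screws at (289,168), (325,230), (263,264) and (223,205), the grey stepped cover at (51,203), and the plain cap at (427,225).

```bash
python3 - <<'E'
from h import *
s=dict(tool_pos=np.array([.5406,.06,.2338]),tool_rot=np.array([3.1414,-.0015,3.1375]))
im=cv2.imread("pics/wg.png")
P=[wplane(s,*p,.013)for p in((289,168),(325,230),(263,264),(223,205))]
print(np.array(P),np.mean(P,0))
hsv=cv2.cvtColor(im,cv2.COLOR_BGR2HSV)
m=((hsv[...,1]<35)&(hsv[...,2]>130)).astype(np.uint8)
for x0,x1,y0,y1,z in((230,320,180,262,.048),(30,72,175,225,.012)):
    w=np.zeros_like(m);w[y0:y1,x0:x1]=m[y0:y1,x0:x1]
    cs,_=cv2.findContours(w,cv2.RETR_EXTERNAL,cv2.CHAIN_APPROX_NONE);c=max(cs,key=cv2.contourArea)
    q=np.array([wplane(s,*p,z)[:2] for p in c[:,0]],np.float32);print(cv2.boundingRect(c),cv2.minEnclosingCircle(q))
print(wplane(s,51,203,.012), wplane(s,274,224,.060))
v=np.hstack([cv2.resize(im[160:270,210:340],None,fx=3,fy=3),cv2.resize(im[165:235,10:100],(390,330))]);cv2.imwrite("pics/wgc.png",v)
E
```

```text
[[ 0.524   0.0757  0.013 ]
 [ 0.6001  0.1201  0.013 ]
 [ 0.6452  0.0436  0.013 ]
 [ 0.5678 -0.0029  0.013 ]] [0.5843 0.0591 0.013 ]
(240, 189, 80, 73) ((0.5923793911933899, 0.06870192289352417), 0.052410051226615906)
(30, 175, 42, 50) ((0.5600970983505249, -0.2631604075431824), 0.06061810627579689)
[ 0.5631 -0.2589  0.012 ] [0.576  0.0584 0.06  ]
```

View pics/wgc.png

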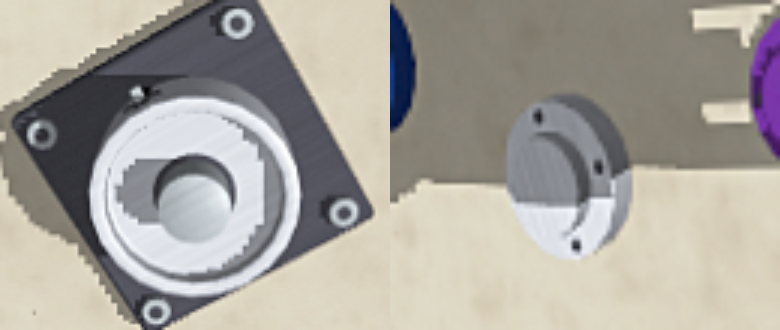

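The crop shows the gauge's rim circle centred at about (275,225) and its dome at about (276,229), and confirms the grey cover is stepped, with boss and flange both visible. I'll hover over the cover next.

```bash
python3 -m jog '[[[0.5,0.004,-0.040,0,0],[0.5,0.008,-0.080,0,0],[0.5,0.012,-0.120,0,0],[0.5,0.016,-0.160,0,0],[0.5,0.019,-0.200,0,0]]]' && python3 -m jog '[[[0.5,0,-0.040,0,0],[0.5,0,-0.080,0,0],[0.5,0,-0.120,0,0],[0.5,0,-0.120,0,0],[0.5,0,-0.120,0,0]]]' && python3 - <<'E'
from h import *
s=robot.observe();print(s["tool_pos"],s["tool_rot"])
im=robot.read_camera("wrist")[:,:,::-1].copy()
cv2.imwrite("pics/wc.png",im)
K=robot.camera_model("wrist")["camera_matrix"]
cv2.imwrite("pics/wcc.png",cv2.resize(im[100:300,140:400],None,fx=3,fy=3))
E
```

```text
time: 2.03
tool_pos: [0.5199, -0.1381, 0.235]
tool_rot: [3.141, -0.0, -3.14]
contact_force: [2.1, 0.1, -0.7]
opening: 0.0689
grip_force: 0.0
time: 2.45
tool_pos: [0.5203, -0.2586, 0.2343]
tool_rot: [3.141, -0.001, 3.139]
contact_force: [-0.6, 0.5, -0.1]
opening: 0.0687
grip_force: 0.0
[ 0.5203 -0.2586  0.2343] [ 3.1407 -0.0007  3.1391]
```

View pics/wcc.png

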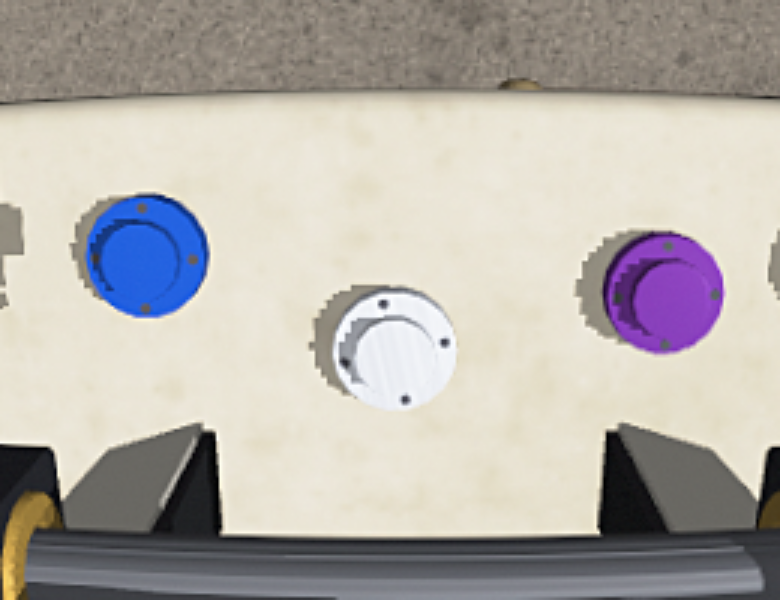

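The crop shows the cover with flange holes at (384,304), (445,342), (405,400) and (346,361), so its centre is at full-image (271.3,216.9). The blue and purple look-alikes stand clear on either side.

```bash
python3 - <<'E'
from h import *
s=dict(tool_pos=np.array([.5203,-.2586,.2343]),tool_rot=np.array([3.1407,-.0007,3.1391]))
f=lambda x,y:(140+(x+.5)/3-.5,100+(y+.5)/3-.5)
H=[wplane(s,*f(*p),.012)for p in((384,304),(445,342),(405,400),(346,361))]
print("holes",np.mean(H,0)); print("boss",wplane(s,*f(397,363),.02))
print("purple",wplane(s,*f(666,293),.012),"blue",wplane(s,*f(148,256),.012))
g=dict(tool_pos=np.array([.5406,.06,.2338]),tool_rot=np.array([3.1414,-.0015,3.1375]))
h=lambda x,y:(210+(x+.5)/3-.5,160+(y+.5)/3-.5)
print("rim",wplane(g,*h(195,194.5),.048),"screws",np.mean([wplane(g,*h(*p),.014)for p in((237,24),(343,212),(156,312),(41,135))],0))
E
```

```text
holes [ 0.5634 -0.2636  0.012 ]
boss [ 0.5654 -0.2627  0.02  ]
purple [ 0.5391 -0.1543  0.012 ] blue [ 0.5231 -0.3621  0.012 ]
rim [0.5806 0.059  0.048 ] screws [0.5837 0.0584 0.014 ]
```

```bash
python3 -m jog '[[[0.5,-0.015,-0.002,0.035,0],[0.5,-0.030,-0.004,0.070,0],[0.5,-0.0435,-0.0045,0.105,0],[0.5,-0.0435,-0.0045,0.140,0],[0.5,-0.0435,-0.0045,0.174,0]]]' && python3 -m jog '[[[0.5,0,0,0,0],[0.5,0,0,0,0],[0.5,0,0,0,0]]]'
```

```text
time: 2.92
tool_pos: [0.5651, -0.2598, 0.0594]
tool_rot: [3.141, 0.0, -3.139]
contact_force: [-0.0, -0.5, 1.1]
opening: 0.0688
grip_force: 0.0
time: 3.17
tool_pos: [0.5657, -0.2623, 0.0631]
tool_rot: [-3.14, 0.003, -3.141]
contact_force: [0.3, -0.2, 0.8]
opening: 0.0689
grip_force: 0.0
```

```bash
python3 -m jog '[[[0.5,0,0,0.016,0],[0.5,0,0,0.032,0],[0.5,0,0,0.046,0],[0.5,0,0,0.046,0],[0.2,0,0,0.046,0]]]' 5 && python3 -m jog '[[[0,0,0,0,0],[0,0,0,0,0],[0,0,0,0,0],[0,0,0,0,0],[0,0,0,0,0]]]' 5
```

```text
time: 3.58
tool_pos: [0.5654, -0.2633, 0.017]
tool_rot: [-3.14, 0.002, 3.141]
contact_force: [-0.4, -0.4, 0.4]
opening: 0.0654
grip_force: 0.0
time: 4.0
tool_pos: [0.5654, -0.2637, 0.0166]
tool_rot: [-3.14, 0.003, 3.141]
contact_force: [-0.0, -0.5, 6.1]
opening: 0.0495
grip_force: 5.0
```

```bash
python3 -m jog '[[[0.5,0,0,0,0],[0.5,0,0,0,0],[0.5,0,0,0.002,0],[0.5,0,0,0.002,0.12],[0.5,0,0,0.002,0.24]]]' 5 && python3 -m jog '[[[0.5,0,0,0,0.12],[0.5,0,0,0,0.24],[0.5,0,0,0,0.36],[0.5,0,0,0,0.48],[0.5,0,0,0,0.6]]]' && python3 -m jog '[[[0.5,0,0,0,0.12],[0.5,0,0,0,0.24],[0.5,0,0,0,0.36],[0.5,0,0,0,0.48],[0.5,0,0,0,0.6]]]' && python3 -m jog '[[[0.5,0,0,0,0.12],[0.5,0,0,0,0.13],[0.1,0,0,0,0.13],[0,0,0,0,0.13],[0,0,0,0,0.13]]]' 5 && python3 -m jog '[[[0,0,0,0,0],[0,0,0,0,0],[0,0,0,0,0],[0,0,0,0,0]]]' 20
```

```text
time: 4.42
tool_pos: [0.564, -0.2628, 0.0122]
tool_rot: [3.141, -0.001, 2.895]
contact_force: [0.7, -0.1, 0.2]
opening: 0.0688
grip_force: 0.0
time: 4.83
tool_pos: [0.5641, -0.2629, 0.0122]
tool_rot: [-3.141, -0.001, 2.295]
contact_force: [-0.0, 0.3, -0.3]
opening: 0.0686
grip_force: 0.0
time: 5.25
tool_pos: [0.5641, -0.2628, 0.0122]
tool_rot: [-3.141, -0.001, 1.695]
contact_force: [0.2, -0.1, 0.1]
opening: 0.0684
grip_force: 0.0
time: 5.67
tool_pos: [0.5643, -0.2629, 0.0126]
tool_rot: [-3.141, -0.0, 1.573]
contact_force: [0.4, 0.8, 0.1]
opening: 0.0535
grip_force: 0.0
time: 6.0
tool_pos: [0.5643, -0.263, 0.0126]
tool_rot: [-3.141, -0.0, 1.571]
contact_force: [-0.2, 0.0, -0.7]
opening: 0.0495
grip_force: 20.0
```

```bash
python3 -m jog '[[[0,0,0,-0.020,0],[0,0,0,-0.060,0],[0,0,0,-0.1,0],[0,0,0,-0.14,0],[0,0.02,0,-0.17,0]]]' 20 && python3 -m jog '[[[0,0.040,0.002,0,0],[0,0.08,0.005,0,0],[0,0.12,0.01,0,0],[0,0.16,0.015,0,0],[0,0.2,0.019,0,0]]]' && python3 -m jog '[[[0,0.040,0,0,0],[0,0.08,0,0,0],[0,0.12,0,0,0],[0,0.145,0,0,0],[0,0.145,0,0,0]]]' && python3 -m jog '[[[0,0,0,0,0],[0,0,0,0,0],[0,0,0,0,0]]]' && python3 - <<'E'
from h import *
s=robot.observe();print(s["tool_pos"],s["tool_rot"])
im=robot.read_camera("wrist")[:,:,::-1].copy()
cv2.imwrite("pics/wg2.png",im)
cv2.imwrite("pics/wg2c.png",cv2.resize(im[130:320,150:400],None,fx=3,fy=3))
E
```

```text
time: 6.42
tool_pos: [0.5648, -0.2461, 0.1862]
tool_rot: [3.138, 0.003, 1.568]
contact_force: [0.3, -0.7, -0.1]
opening: 0.049
grip_force: 20.0
time: 6.83
tool_pos: [0.5832, -0.0412, 0.1829]
tool_rot: [3.141, -0.0, 1.571]
contact_force: [0.9, 0.3, -0.7]
opening: 0.049
grip_force: 20.0
time: 7.25
tool_pos: [0.5826, 0.1072, 0.1826]
tool_rot: [-3.141, -0.002, 1.576]
contact_force: [0.5, 0.3, -0.8]
opening: 0.0491
grip_force: 20.0
time: 7.5
tool_pos: [0.5834, 0.1007, 0.1826]
tool_rot: [-3.141, 0.0, 1.57]
contact_force: [0.0, -0.3, -0.5]
opening: 0.0489
grip_force: 20.0
[0.5834 0.1007 0.1826] [-3.1414  0.0003  1.5695]
```

View pics/wg2c.png

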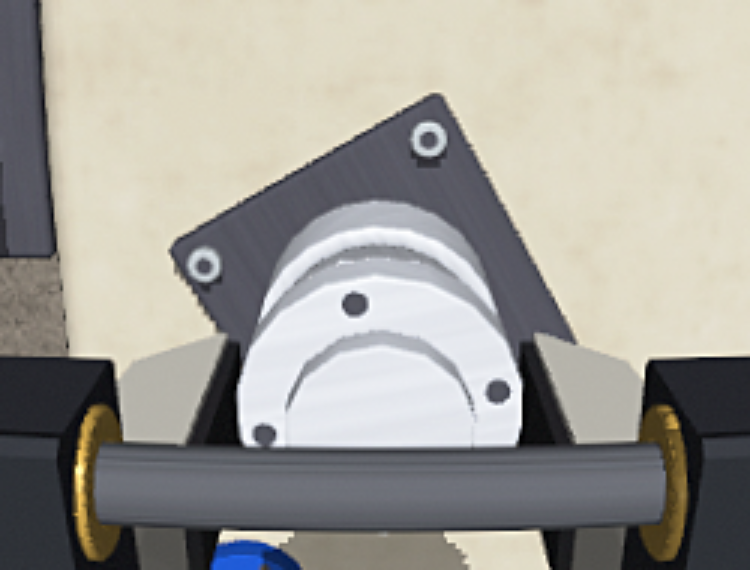

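The held cover hides the dome: only two screws show, at crop (429,139) and (204,265). I'll back off and look again.

```bash
python3 -m jog '[[[0,0.030,0,0,0],[0,0.060,0,0,0],[0,0.060,0,0,0],[0,0.06,0,0,0],[0,0.06,0,0,0]]]' && python3 - <<'E'
from h import *
s=robot.observe();print(s["tool_pos"],s["tool_rot"])
im=robot.read_camera("wrist")[:,:,::-1].copy()
cv2.imwrite("pics/wg3.png",im)
cv2.imwrite("pics/wg3c.png",cv2.resize(im[70:270,180:380],None,fx=3,fy=3))
E
```

```text
time: 7.97
tool_pos: [0.5835, 0.1609, 0.1826]
tool_rot: [-3.141, 0.0, 1.57]
contact_force: [-0.6, -0.2, -0.5]
opening: 0.049
grip_force: 20.0
[0.5835 0.1609 0.1826] [-3.1414  0.0005  1.5701]
```

View pics/wg3c.png

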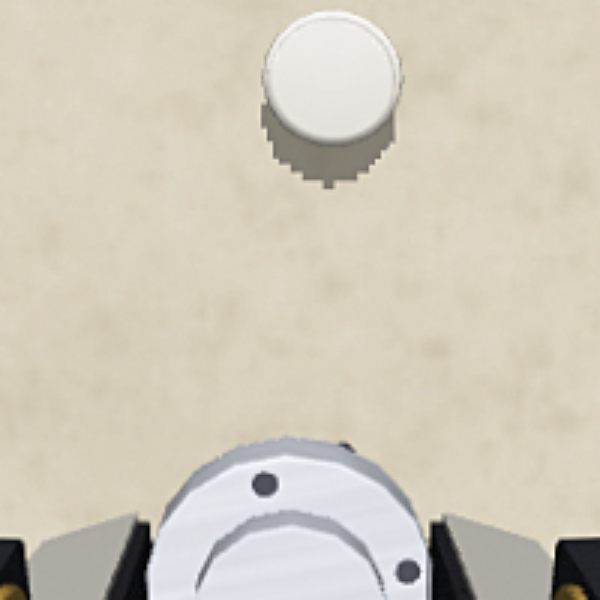

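I went the wrong way: the top of the image is +y, and the cap shows at crop (332,78). I'll move to the −y side of the gauge.

```bash
python3 -m jog '[[[0,-0.040,0,0,0],[0,-0.080,0,0,0],[0,-0.120,0,0,0],[0,-0.155,0,0,0],[0,-0.155,0,0,0]]]' && python3 -m jog '[[[0,0,0,0,0],[0,0,0,0,0],[0,0,0,0,0]]]' && python3 - <<'E'
from h import *
s=robot.observe();print(s["tool_pos"],s["tool_rot"])
im=robot.read_camera("wrist")[:,:,::-1].copy()
cv2.imwrite("pics/wg4.png",im)
cv2.imwrite("pics/wg4c.png",cv2.resize(im[70:270,180:380],None,fx=3,fy=3))
E
```

```text
time: 8.43
tool_pos: [0.5833, -0.0006, 0.1828]
tool_rot: [3.141, 0.003, 1.564]
contact_force: [0.6, 0.5, -1.1]
opening: 0.0489
grip_force: 20.0
time: 8.68
tool_pos: [0.5832, 0.0075, 0.1827]
tool_rot: [-3.142, -0.0, 1.571]
contact_force: [0.2, 0.5, -1.2]
opening: 0.0493
grip_force: 20.0
[0.5832 0.0075 0.1827] [-3.1415 -0.0004  1.5711]
```

View pics/wg4c.png

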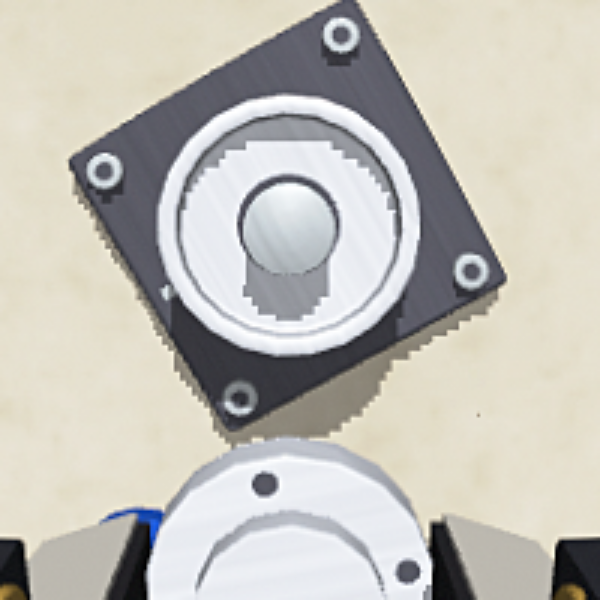

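The gauge is now in full view in the crop. The rim circle is centred at (288.5,225), the dome at about (289,227), and the screws at (341,35), (472,271), (240,398) and (104,171). The held cover's holes are at (265,484) and (408,571).

```bash
python3 - <<'E'
from h import *
s=dict(tool_pos=np.array([.5832,.0075,.1827]),tool_rot=np.array([-3.1415,-.0004,1.5711]))
f=lambda x,y:(180+(x+.5)/3-.5,70+(y+.5)/3-.5)
print("rim",wplane(s,*f(288.5,225),.048),"dome",wplane(s,*f(289,227),.058))
print("screws",np.mean([wplane(s,*f(*p),.014)for p in((341,35),(472,271),(240,398),(104,171))],0))
for z in(.014,): print([wplane(s,*f(*p),z)[:2] for p in((341,35),(472,271),(240,398),(104,171))])
a,b=[wplane(s,*f(*p),.1821)[:2] for p in((265,484),(408,571))]
d=b-a;n=np.array([d[1],-d[0]]);print("held",np.hypot(*d),(a+b)/2+n/2,(a+b)/2-n/2)
E
```

```text
rim [0.5826 0.059  0.048 ] dome [0.5828 0.0592 0.058 ]
screws [0.5829 0.0582 0.014 ]
[array([0.5995, 0.1187]), array([0.6436, 0.0415]), array([ 0.5661, -0.0023]), array([0.5222, 0.0749])]
held 0.029070607552819778 [0.5829 0.0075] [0.5989 0.0318]
```

```bash
python3 -m jog '[[[0,0.026,0,0,0],[0,0.0515,0,0,0],[0,0.0515,0,0,0],[0,0.0515,0,0.035,0],[0,0.0515,0,0.07,0]]]' && python3 -m jog '[[[0,0,0,0.02,0],[0,0,0,0.032,0],[0,0,0,0.032,0],[0,0,0,0.032,0],[0,0,0,0.032,0]]]'&& python3 -m jog '[[[0,0,0,0,0],[0,0,0,0,0],[0,0,0,0,0]]]'
```

```text
time: 9.15
tool_pos: [0.585, 0.0601, 0.1141]
tool_rot: [3.135, 0.0, 1.574]
contact_force: [0.9, -0.0, -2.1]
opening: 0.0491
grip_force: 20.0
time: 9.57
tool_pos: [0.5841, 0.0589, 0.0819]
tool_rot: [3.14, -0.0, 1.572]
contact_force: [-0.7, -0.6, -0.8]
opening: 0.0492
grip_force: 20.0
time: 9.82
tool_pos: [0.5838, 0.0585, 0.0817]
tool_rot: [3.14, -0.0, 1.571]
contact_force: [0.6, 0.5, -1.4]
opening: 0.0491
grip_force: 20.0
```

```bash
python3 -m jog '[[[0,0.0005,-0.0008,0.003,0],[0,0.0005,-0.0008,0.006,0],[0,0.0005,-0.0008,0.007,0],[0,0.0005,-0.0008,0.0075,0],[0,0.0005,-0.0008,0.0075,0]]]'&& python3 -m jog '[[[0,0,0,0,0],[0,0,0,0,0],[0,0,0,0,0]]]'
```

```text
time: 10.23
tool_pos: [0.5824, 0.059, 0.0729]
tool_rot: [-3.141, -0.0, 1.571]
contact_force: [-0.9, -0.1, -0.9]
opening: 0.0491
grip_force: 20.0
time: 10.48
tool_pos: [0.5826, 0.059, 0.0733]
tool_rot: [3.141, -0.0, 1.571]
contact_force: [-0.0, -0.2, -0.7]
opening: 0.0494
grip_force: 20.0
```

```bash
python3 -m jog '[[[0,0,0,0.0005,0],[0,0,0,0.0005,0],[0,0,0,0.0005,0]]]'&& python3 -m jog '[[[0,0,0,0.0006,0],[0,0,0,0.0006,0],[0,0,0,0.0006,0]]]'
```

```text
time: 10.73
tool_pos: [0.5825, 0.059, 0.0727]
tool_rot: [3.142, -0.0, 1.571]
contact_force: [-1.0, -0.6, -1.6]
opening: 0.0489
grip_force: 20.0
time: 10.98
tool_pos: [0.5826, 0.059, 0.0723]
tool_rot: [3.141, -0.0, 1.571]
contact_force: [0.5, -1.1, 1.1]
opening: 0.049
grip_force: 20.0
```

```bash
python3 -m jog '[[[0,0,0,0,0],[0,0,0,0,0]]]'; python3 -m jog '[[[0,0,0,0.0003,0],[0,0,0,0.0003,0]]]'
```

```text
time: 11.15
tool_pos: [0.5826, 0.059, 0.0722]
tool_rot: [3.141, -0.0, 1.571]
contact_force: [0.6, -0.7, 0.4]
opening: 0.0492
grip_force: 20.0
time: 11.32
tool_pos: [0.5826, 0.059, 0.0719]
tool_rot: [3.141, -0.0, 1.571]
contact_force: [-0.5, 0.4, 1.1]
opening: 0.0493
grip_force: 20.0
```

```bash
python3 -m jog '[[[0,0,0,0,0],[0,0,0,0,0],[0.1,0,0,0,0],[0.12,0,0,0,0],[0.15,0,0,0,0]]]' 3; python3 -m jog '[[[0.2,0,0,0,0],[0.3,0,0,0,0],[0.5,0,0,0,0],[0.7,0,0,0,0],[0.7,0,0,0,0]]]'; python3 - <<'E'
from h import *
s=robot.observe();print(s["tool_pos"],s["opening"])
im=robot.read_camera("wrist")[:,:,::-1].copy();cv2.imwrite("pics/bal.png",im)
b=robot.read_camera("side")[:,:,::-1];a=robot.read_camera("scene")[:,:,::-1]
v=np.hstack([cv2.resize(b[225:275,265:325],(390,325),interpolation=2),cv2.resize(a[190:240,210:270],(390,325),interpolation=2)])
w=cv2.resize(im[180:300,180:380],(455,273));v=np.vstack([v,np.zeros((273,780,3),np.uint8)]);v[325:598,:455]=w
cv2.imwrite("pics/balc.png",v)
E
```

```text
time: 11.73
tool_pos: [0.5825, 0.059, 0.0717]
tool_rot: [-3.141, -0.0, 1.571]
contact_force: [0.1, -0.2, -0.2]
opening: 0.0524
grip_force: 0.0
time: 12.15
tool_pos: [0.5825, 0.059, 0.0718]
tool_rot: [3.142, -0.0, 1.571]
contact_force: [-0.5, -0.1, 0.3]
opening: 0.0745
grip_force: 0.0
[0.5825 0.059  0.0718] 0.07449781900049526
```

View pics/balc.png

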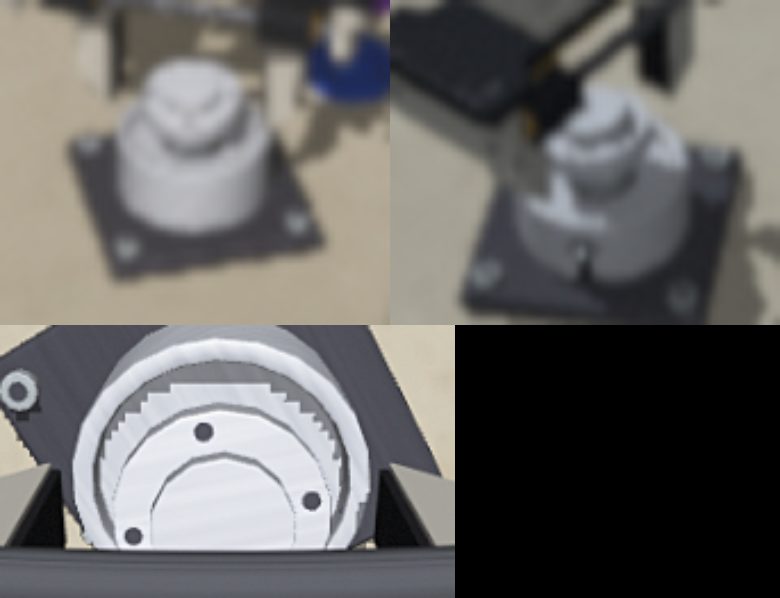

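The picture shows the cover standing level and centred on the dome with the fingers clear, in all three views. I'll lift straight up, let it stand, and close the fingers.

```bash
python3 -m jog '[[[0.7,0,0,-0.005,0],[0.7,0,0,-0.015,0],[0.7,0,0,-0.03,0],[0.7,0,0,-0.045,0],[0.7,0,0,-0.06,0]]]'; python3 -m jog '[[[0,0,0,0,0],[-1,0,0,0,0],[-1,0,0,0,0],[-1,0,0,0,0],[-1,0,0,0,0]]]' 20; python3 -m jog '[[[-1,0,0,0,0],[-1,0,0,0,0],[-1,0,0,0,0],[-1,0,0,0,0],[-1,0,0,0,0]]]';python3 -m jog '[[[-1,0,0,0,0],[-1,0,0,0,0],[-1,0,0,0,0],[-1,0,0,0,0],[-1,0,0,0,0]]]'
python3 - <<'E'
from h import *
o=cv2.imread("pics/bal.png");s=robot.observe();im=robot.read_camera("wrist")[:,:,::-1].copy();cv2.imwrite("pics/free.png",im)
# flange holes: dark blobs on bright disc
m=cv2.inRange(cv2.cvtColor(im,cv2.COLOR_BGR2GRAY),0,110)
n,_,st,c=cv2.connectedComponentsWithStats(m[150:330,180:380])
for i in range(1,n):
    if 8<st[i,4]<80: p=c[i]+[180,150];print(p,st[i,4],wplane(s,*p,.072)[:2])
E
```

```text
time: 12.72
tool_pos: [0.5827, 0.059, 0.1335]
tool_rot: [3.141, -0.0, 1.571]
contact_force: [0.1, 0.1, 0.6]
opening: 0.0783
grip_force: 0.0
time: 13.13
tool_pos: [0.582, 0.059, 0.1309]
tool_rot: [-3.14, -0.0, 1.571]
contact_force: [-0.5, -0.6, 0.7]
opening: 0.0495
grip_force: 0.0
time: 13.55
tool_pos: [0.5825, 0.059, 0.1317]
tool_rot: [-3.141, -0.0, 1.571]
contact_force: [0.0, 0.8, -0.5]
opening: 0.0158
grip_force: 0.0
time: 13.97
tool_pos: [0.5825, 0.059, 0.1318]
tool_rot: [3.142, -0.0, 1.571]
contact_force: [-0.2, 1.1, 0.7]
opening: 0.0003
grip_force: 0.0
[205.5 189.5] 32 [0.5347 0.0871]
[235.9677 212.    ] 62 [0.5549 0.0713]
[270.2917 197.    ] 24 [0.5783 0.0817]
[317.8085 214.0638] 47 [0.6105 0.0698]
[306.  220.5] 22 [0.6025 0.0652]
[345.069  226.4138] 29 [0.63   0.0608]
[247.2174 232.087 ] 23 [0.5622 0.0569]
```

The wrist image puts the flange holes on a 41 mm bolt circle centred at about (0.582, 0.061), so the cover is still level and balanced. Now I'll press it down.

```bash
python3 -m jog '[[[-1,0,0,0.015,0],[-1,0,0,0.03,0],[-1,0,0,0.037,0],[-1,0,0,0.037,0],[-1,0,0,0.037,0]]]'; python3 -m jog '[[[-1,0,0,0.001,0],[-1,0,0,0.002,0],[-1,0,0,0.003,0],[-1,0,0,0.004,0],[-1,0,0,0.005,0]]]'; python3 -m jog '[[[-1,0,0,0.001,0],[-1,0,0,0.002,0],[-1,0,0,0.003,0],[-1,0,0,0.003,0],[-1,0,0,0.003,0]]]'
```

```text
time: 14.43
tool_pos: [0.5825, 0.059, 0.0948]
tool_rot: [-3.141, -0.0, 1.571]
contact_force: [-0.3, -0.3, 0.3]
opening: 0.0006
grip_force: 0.0
time: 14.85
tool_pos: [0.5827, 0.059, 0.09]
tool_rot: [3.141, -0.0, 1.571]
contact_force: [0.4, -0.4, -0.3]
opening: 0.0006
grip_force: 0.0
time: 15.27
tool_pos: [0.5827, 0.0589, 0.0869]
tool_rot: [3.141, 0.0, 1.571]
contact_force: [0.4, -0.9, 1.5]
opening: 0.0002
grip_force: 0.8
```

Contact at the expected height. I'll go on slowly.

```bash
for i in 1 2; do python3 -m jog '[[[-1,0,0,0.001,0],[-1,0,0,0.002,0],[-1,0,0,0.003,0],[-1,0,0,0.004,0],[-1,0,0,0.005,0]]]'; done;  python3 -m jog '[[[-1,0,0,0.001,0],[-1,0,0,0.002,0],[-1,0,0,0.003,0],[-1,0,0,0.004,0],[-1,0,0,0.005,0]]]'
```

```text
time: 15.68
tool_pos: [0.5826, 0.0589, 0.0818]
tool_rot: [3.141, 0.0, 1.571]
contact_force: [-0.4, -1.2, 3.0]
opening: 0.0003
grip_force: 1.3
time: 16.1
tool_pos: [0.5827, 0.0589, 0.0769]
tool_rot: [3.141, 0.0, 1.571]
contact_force: [-0.6, -2.2, 3.7]
opening: 0.0006
grip_force: 1.8
time: 16.52
tool_pos: [0.5827, 0.0588, 0.0719]
tool_rot: [3.141, 0.0, 1.571]
contact_force: [0.2, -3.5, 6.4]
opening: 0.0007
grip_force: 2.6
```

A sideways force is building up, so I'll check the cover's position and level from the hole positions before going further.

```bash
cat > holes.py <<'E'
from h import *
s=robot.observe();im=robot.read_camera("wrist")[:,:,::-1].copy()
print(s["tool_pos"],s["contact_force"],s["torque"])
g=cv2.cvtColor(im,cv2.COLOR_BGR2GRAY)
z=s["tool_pos"][2]-.008-.008
for t in(90,130):
  n,_,st,c=cv2.connectedComponentsWithStats(cv2.inRange(g,0,t)[130:330,180:380])
  for i in range(1,n):
    if 8<st[i,4]<90: p=c[i]+[180,130];print(t,p,st[i],wplane(s,*p,z)[:2])
E
python3 holes.py
```

```text
[0.5827 0.0588 0.0719] [ 0.1608 -3.5355  6.3855] [-0.7419  0.0355  0.0062]
90 [302.6731 141.9808] [119   8   8   9  52] [0.5959 0.1214]
90 [187.0667 208.5556] [ 4 75  7  8 45] [0.5337 0.0861]
90 [268.6176 215.9706] [86 83  6  7 34] [0.5783 0.0819]
90 [330.2353 237.8824] [146  93   7  26  51] [0.6122 0.0691]
90 [222.7297 237.2432] [41 94  6 25 37] [0.5528 0.0696]
90 [312.4516 244.4194] [130 112   6   6  31] [0.6024 0.0653]
130 [302.8529 142.0735] [119   8   9   9  68] [0.596  0.1214]
130 [271.3 195.7] [87 65  9  2 10] [0.5797 0.0931]
130 [187.2593 208.5926] [ 4 75  8  8 54] [0.5338 0.0861]
130 [249.4 207.9] [65 77  9  2 10] [0.568  0.0864]
130 [310.2778 213.4444] [125  80  12   7  18] [0.6006 0.0833]
130 [268.8537 216.1463] [86 83  7  7 41] [0.5784 0.0818]
130 [312.2973 244.2703] [129 111   7   7  37] [0.6023 0.0654]
```

The hole spacing and centre are unchanged, so the cover is flat and hasn't slipped. I'll ease the side load slightly and press the last 4 mm.

```bash
python3 -m jog '[[[-1,-0.0002,0,0.001,0],[-1,-0.0002,0,0.002,0],[-1,-0.0002,0,0.0025,0],[-1,-0.0002,0,0.003,0],[-1,-0.0002,0,0.003,0]]]';  python3 -m jog '[[[-1,-0.0001,0,0.0005,0],[-1,-0.0001,0,0.001,0],[-1,-0.0001,0,0.001,0],[-1,-0.0001,0,0.001,0]]]'
```

```text
time: 16.98
tool_pos: [0.5829, 0.0582, 0.0691]
tool_rot: [3.141, 0.001, 1.571]
contact_force: [0.2, -3.6, 7.2]
opening: 0.0004
grip_force: 3.3
time: 17.32
tool_pos: [0.5829, 0.0578, 0.0685]
tool_rot: [3.141, 0.001, 1.571]
contact_force: [-0.8, -4.8, 9.3]
opening: 0.0006
grip_force: 4.2
```

```bash
python3 -m jog '[[[-1,0,0,0.0005,0],[-1,0,0,0.001,0],[-1,0,0,0.001,0],[-1,0,0,0.001,0]]]'; python3 holes.py | grep -v "^130"
```

```text
time: 17.65
tool_pos: [0.5829, 0.0576, 0.0682]
tool_rot: [3.14, 0.002, 1.571]
contact_force: [-3.3, -6.7, 14.1]
opening: 0.0005
grip_force: 6.9
[0.5829 0.0576 0.0682] [-3.3392 -6.6841 14.1041] [-1.258   0.6251  0.0365]
90 [302.9298 140.4737] [119   7   9   8  57] [0.5962 0.121 ]
90 [185.4167 208.3125] [ 2 75  8  8 48] [0.533  0.0851]
90 [268.5    215.6471] [86 83  6  6 34] [0.5784 0.081 ]
90 [221.3571 237.6667] [39 94  7 25 42] [0.5522 0.0682]
90 [312.4516 243.4194] [130 111   6   6  31] [0.6026 0.0648]
```

```bash
python3 -m jog '[[[-1,-0.0003,-0.0002,0.0002,0],[-1,-0.0005,-0.0003,0.0004,0],[-1,-0.0005,-0.0003,0.0004,0],[-1,-0.0005,-0.0003,0.0004,0],[-1,-0.0005,-0.0003,0.0004,0]]]'; python3 -m jog '[[[-1,0,0,0,0],[-1,0,0,0,0],[-1,0,0,0,0],[-1,0,0,0,0],[-1,0,0,0,0]]]'; python3 holes.py | grep -v "^130"
```

```text
time: 18.12
tool_pos: [0.5829, 0.0576, 0.0682]
tool_rot: [3.139, 0.001, 1.571]
contact_force: [-3.0, -4.9, 14.6]
opening: 0.0004
grip_force: 7.9
time: 18.53
tool_pos: [0.5829, 0.0576, 0.0682]
tool_rot: [3.139, 0.001, 1.571]
contact_force: [-2.4, -4.4, 15.4]
opening: 0.0004
grip_force: 7.9
[0.5829 0.0576 0.0682] [-2.4319 -4.3597 15.3885] [-0.8563  0.6345  0.0147]
90 [302.8621 140.5   ] [119   7   9   8  58] [0.5962 0.121 ]
90 [185.3617 208.2553] [ 2 75  8  8 47] [0.5329 0.0851]
90 [268.2286 215.5714] [85 83  7  6 35] [0.5783 0.081 ]
90 [330.7292 237.1667] [146  92   8  27  48] [0.6127 0.0683]
90 [221.125 238.45 ] [39 96  6 23 40] [0.552  0.0677]
90 [312.5312 243.3438] [130 111   6   6  32] [0.6027 0.0648]
```

The cover is on the hard stop: TCP z is 0.0682 against 0.068 expected, and it holds steady at about 15 N against a spring of about 7 N. The hole spacing shows it is flat.

```bash
python3 -c "
from cell import robot
print(robot.hand_in())"
```

```text
the job is handed in; nothing more can be done
None
```

The job is handed in: the cover balanced free on the domed plunger for about 2 s, was then pressed about 20 mm down onto the cup floor, and was still held there with about 15 N by the closed fingers; no other item was handled.

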